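# Ready the teapot cradle and hold its jaw open

## Task

Get the holding cradle ready to receive a teapot: lay the loose brass rest bar across the two notched rests so that it lies down in both notches, about centred, and let go of it. Then pull the spring-loaded jaw back by its blue handle until its black pointer stands within the width of the red mark, and finish while still holding the handle there with the gripper, so that a colleague can set the teapot in; do not let go. Leave the teapot, tea caddy and cup alone.

Things in the scene. Friction and masses are not known exactly. Their poses are not given: they have to be found in the camera images.
- rest_bar: loose straight square brass bar, 18 x 18 x 190 mm, 0.2 to 0.35 kg, with a cork-coloured band 66 mm long around its middle, lying on the table to the left or right of the cradle. Origin: centre of its underside; its y axis runs along its length, z up. Any of its four long sides may face down
- bar_mid (a point): the centre of the rest bar's volume, 9 mm above its underside
- seat (a point): point on the fixed cradle midway between its two notched aluminium rests, at the height of the notch floors (51 mm above the table). x axis: along the cradle, away from the handle; y: from rest to rest (the seated bar lies along y); z up. Rests: centred 70 mm either side along y, 30 mm wide in y. Notches: 26 mm wide along x, 14 mm deep, centred at x = 0
- cradle: the fixed cradle; origin on the table under the seat, axes as the seat's. A fixed jaw stands at x = 65 to 79 mm, the spring jaw, at rest, at x = -79 to -65 mm, both with tops 75 mm above the table and 60 mm wide, with thin cork faces; between them only the rests (54 mm long in x, tops at 65 mm) and a thin rod rise above the 16 mm thick light wooden base
- jaw (a joint): travel of the spring jaw with its handle and pointer: 0 is home (closed), grows up to 0.075 m as it is pulled along the seat's -x direction. The spring pulls it home with about 5 N at 0 and 11.5 N at 0.055 m, so it returns when let go
- handle (a point): upright blue paddle on the spring jaw, 14 mm thick along the pull direction, 40 mm wide, standing from 28 to 102 mm above the table; this point: the middle of its top face, z up, x axis as the seat's. At rest it stands 145 mm from the seat in the seat's -x direction, 59 mm clear behind the spring jaw
- pointer (a point): the outer end of the thin black pointer bar (5 mm wide; this point is in the middle of its width) that rides with the spring jaw over an aluminium scale ledge on the cradle's +y side; 23.5 mm above the table, at rest 90 mm from the seat along the seat's -x and 72 mm along its +y
- mark: red clip set on the scale ledge, 16 mm wide along the pull direction, with an upstand at its outer edge; origin in the middle of its width, on the ledge, axes as the seat's. It lies 30 to 55 mm from the resting pointer in the seat's -x direction; the pointer is within the mark while its x in this frame is within 7 mm of 0
- teapot: small silver teapot, 150 mm from spout to handle, 91 mm tall, standing on the table; origin centre of its underside. Not to be disturbed
- caddy: silver tea caddy, 68 mm across, 110 mm tall; origin centre of its underside. Not to be disturbed
- tea_cup: blue tea cup, 72 mm across, 55 mm tall; origin centre of its underside. Not to be disturbed
Things that resemble listed ones, but are neither listed nor needed, are in the scene too. Of the things that look like the rest_bar, the middle-sized one is meant.

How it is judged (in metres and radians):
On the way, in this order (a step that is already met when the one before it is completed fails the run):
1. the rest bar lies in both notches, let go (x of bar_mid in the frame of seat between -0.008 and 0.008 m and y of bar_mid in the frame of seat between -0.02 and 0.02 m and z of bar_mid in the frame of seat between 0.004 and 0.014 m and angle between the y axis of rest_bar and the y axis of seat, either way round below 0.1 rad and contact force between the fingers and rest_bar below 0.2 N), for 0.3 s.
2. the pointer stands within the red mark, the gripper on the handle (x of pointer in the frame of mark between -0.007 and 0.007 m and contact force between the fingers and jaw above 2 N), for 0.5 s.
At the end, for the whole second after the job is handed in: The bar rests in both notches, let go (centre within 20 mm lengthwise, 8 mm across, within 5 mm in height, 0.1 rad in direction); the fingers press on the blue handle with over 2 N and hold the jaw still, its pointer within 7 mm of the middle of the red mark (all of step 1 and all of step 2 and velocity of joint jaw between -0.01 and 0.01 m/s and linear speed of rest_bar below 0.02 m/s); the arm keeps its last pose, push and grip.
It fails at once if the teapot is pushed more than 25 mm or tipped (distance of teapot from where it was at the start of the episode above 0.025 m or angle between teapot's own z axis and vertical above 0.35 rad).
It fails at once if the tea caddy is pushed more than 25 mm or tipped (distance of caddy from where it was at the start of the episode above 0.025 m or angle between caddy's own z axis and vertical above 0.35 rad).
It fails at once if the tea cup is pushed more than 25 mm or tipped (distance of tea_cup from where it was at the start of the episode above 0.025 m or angle between tea_cup's own z axis and vertical above 0.35 rad).
It also fails if it takes over 54 s, if anything falls off the work surface, if the arm or the gripper's body presses on something with over 40 N, if the wrist force passes 120 N, or if a joint passes its speed limit or range.

## Robot

A 6-joint arm with a two-finger parallel gripper is mounted at the origin on the work surface. World frame = base frame: x ahead of the robot, y to its left, z up, the work surface at z = 0. Lengths are in m, angles in degrees, forces in N, time in s.
With the tool pointing down it reaches from about 0.3 to 0.875 m from the base axis. Payload 6.4 kg.
Tool frame: the origin (TCP) lies midway between the tips of the shut fingers; the grasp point (between the pads) lies 19 mm behind it; z points along the fingers, y is the direction in which the jaws open and shut (so a half turn about z gives the same grasp; the last joint's range is limited). The gripper opens to 88 mm and grips with 3 to 60 N. Pads are 18 mm wide; open, the fingers measure 123 mm over their backs; the gripper's body (75 mm by 187 mm) begins 45 mm behind the grasp point.
Start: joints at [52.523, 10.359, 92.074, -0, 77.567, -11.82], TCP at [0.249, 0.518, 0.239] pointing down, gripper open.
Joint ranges: [-171.53, 171.53], [-51.25, 118.39], [17.06, 147.69], [-65.23, 245.23], [0, 150.52], [-178.68, 178.68]. Speed limits (degrees/s): [147.25, 147.25, 172.46, 180, 180, 180].

## Interface

Orientations are given as a 3x3 rotation matrix whose columns are the frame's x, y, z axes.
In Python, from plant import robot gives the robot as it stands.
- The arm moves only by the tool send_rows, never from a script. Its argument "increments" is a list of rows, each an object with "offset": the shift along the tool's x, y, z in m, a list of three; "twist": the turn about the tool's z in degrees. A call has 1 to 10 rows; each row shifts and turns the pose as measured when the row begins, along the tool's axes as they then stand; what a row does not reach is not made up. A row lasts 1/8 s, in which the tool goes at most 62.5 mm and 10.7 degrees, less where a joint would pass 70% of its speed; a pose out of reach is approached as far as the arm can. A call is refused whole if a number of a shift passes 0.0625 or a number of a turn 10.7, either way. A call with a gripper value outside its range is refused whole. "claw" is the opening, from 0 (shut) to 1 (fully open), set as the call begins (left out, the last holds). The fingers move at their own pace and stop on an object; the grip force is fixed at half the most. Time passes only in rows, so rows that do not move let the fingers close. It gives the time, the measured TCP pose, the force and the opening at its end, in the units of the state.
- robot.get_state(): the state, without advancing time (a new reading comes with each control period).
- robot.snapshot(name): name is "side" or "top" or "wrist"; returns a dict with "image" (420x560x3 uint8, red, green, blue), "camera_matrix" (3x3 intrinsics, pixels), "k1" (the pictures are not rectified: a ray, as slopes to the right and down, at radius r is drawn at 1 + k1 r^2 times it, then the intrinsics apply), "rvec" (rotation vector, rad) and "tvec" (3), from world to camera coordinates, as OpenCV has them. Camera axes: x right, y down, z forward; pixel columns grow to the right and rows downward; lengths in m; the calibration is good to about 2 mm. A picture is of the moment at which its call begins. There is no depth.
- robot.finish_job(): hands the job in, once; it reports no verdict.
The state is a dict: "clock": time; "qpos": joint angles; "qd": joint speeds; "joint_torque": joint torques, N m; "tcp_pos": TCP position; "eef_rot": TCP orientation; "wrist_force": force on the tool from outside, world axes, zero at the start; "wrist_torque": the same for the moment, N m; "gripper_width": finger opening in m.
Only numpy, scipy, OpenCV 4.12 (cv2) and the standard library are available. Lean on these libraries where they do the work, as an engineer would, in place of code of your own. Each camera call takes 0.05 s, during which the arm holds its last target. There are 200 camera calls.

## Working session

There is one attempt and no reset: what is moved stays moved. The work goes in short steps, Python scripts to look and compute and a tool call to move; the robot and the scene stay as the last step left them, time stands still between calls to the robot, and variables do not carry over. Pictures are saved under pics/ and viewed, about 8 in all and at most 12, crops included, and the job is handed in when it is done.

Besides the shell and the picture viewer there is one more tool, called by a JSON object that holds its "fn" and its "kwargs". send_rows: Moves the arm, as the interface text tells. Its arguments: {"type":"object","properties":{"increments":{"type":"array"},"claw":{"type":"number"}},"required":["increments"]}

```bash
ls; mkdir -p pics; cat > h.py <<'E'
import numpy as np, cv2, pickle
from plant import robot
def snap(cam,name,crop=None,scale=1):
    s=robot.snapshot(cam); pickle.dump(s,open(f'pics/{name}.pkl','wb'))
    save(s,name,crop,scale); return s
def save(s,name,crop=None,scale=1):
    im=s['image'][:,:,::-1]
    if crop: x0,y0,x1,y1=crop; im=im[y0:y1,x0:x1]
    if scale!=1: im=cv2.resize(im,None,fx=scale,fy=scale,interpolation=cv2.INTER_CUBIC)
    cv2.imwrite(f'pics/{name}.png',im)
def load(name): return pickle.load(open(f'pics/{name}.pkl','rb'))
def ray(s,uv,z):
    K=np.array(s['camera_matrix']);d=np.array([s['k1'],0,0,0,0],float)
    p=cv2.undistortPoints(np.array([[uv]],float),K,d,None,None,None) if False else cv2.undistortPoints(np.array([[uv]],float),K,d)
    R=cv2.Rodrigues(np.array(s['rvec'],float))[0];t=np.array(s['tvec'],float).ravel()
    v=R.T@np.array([*p[0,0],1]);c=-R.T@t
    return c+v*(z-c[2])/v[2]
def proj(s,P):
    K=np.array(s['camera_matrix']);d=np.array([s['k1'],0,0,0,0],float)
    return cv2.projectPoints(np.array(P,float).reshape(-1,1,3),np.array(s['rvec'],float),np.array(s['tvec'],float),K,d)[0].reshape(-1,2)
E
python3 - <<'E'
from h import *
s=snap('top','top0',scale=1.4); snap('side','side0',scale=1.4)
print(robot.get_state())
E
```

```text
pics
{'clock': 0.1, 'qpos': array([ 5.25234855e+01,  1.03964671e+01,  9.21257770e+01,  3.54417010e-04,
        7.75669074e+01, -1.18200283e+01]), 'qd': array([ 0.01753315, -0.12402384, -0.2094938 ,  0.01866781, -0.08916589,
       -0.02999837]), 'joint_torque': array([-1.09239030e-03, -4.34822524e+01, -3.42699122e+01,  7.03622773e-02,
        3.39591166e-02, -3.05768530e-06]), 'tcp_pos': array([0.24864507, 0.51792992, 0.23791297]), 'eef_rot': array([[-9.01405375e-01,  4.32975109e-01, -9.51512298e-04],
       [ 4.32976033e-01,  9.01404593e-01, -1.23115977e-03],
       [ 3.24636020e-04, -1.52175605e-03, -9.99998789e-01]]), 'wrist_force': array([-0.60466347,  0.21767953,  0.8430238 ]), 'wrist_torque': array([-0.05182124,  0.00028658, -0.00374883]), 'gripper_width': 0.08819008664910365}
```

View pics/top0.png

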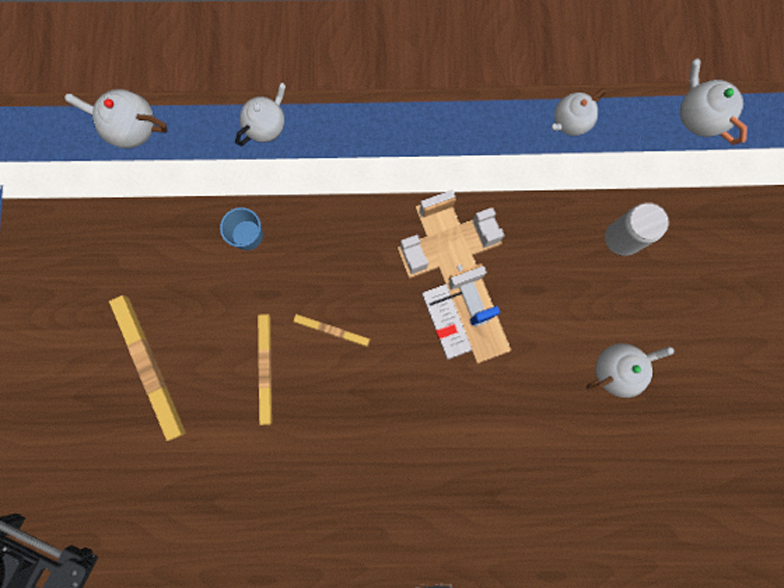

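View pics/side0.png

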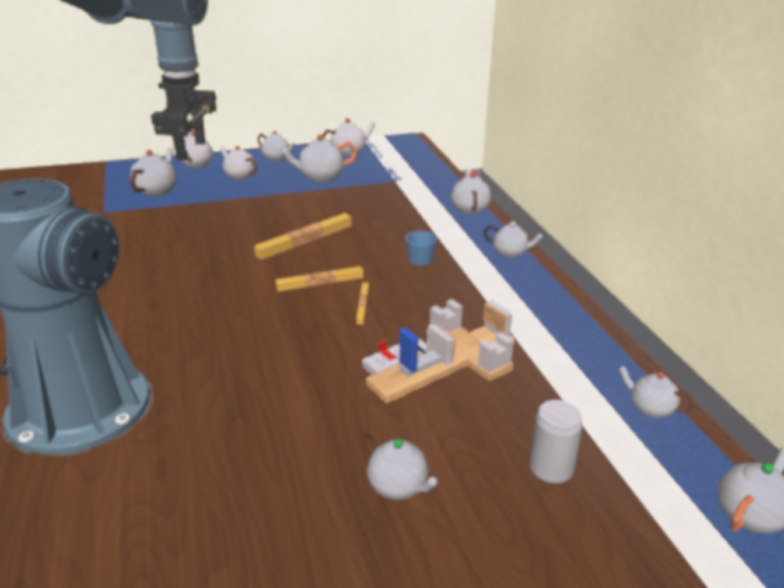

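The top view shows three bars, at pixels (147,368) large, (264,370) middle and (332,330) small. By the description I choose the middle one. The cradle is at about (455,265), with the blue handle at (486,315), the pointer at (445,297) and the red mark at (446,332). Next is one close crop to check the choice and measure.

```bash
python3 - <<'E'
from h import *
s=load('top0'); save(s,'crop0',(165,125,375,315),3.8)
for n,a,b in [('large',(120,297),(175,438)),('mid',(264,315),(265,424)),('small',(295,318),(368,343))]:
    A,B=[ray(s,np.array(q)/1.4,0.018) for q in (a,b)]; print(n,A.round(3),B.round(3),np.linalg.norm(A-B).round(3))
E
```

```text
large [0.603 0.548 0.018] [0.358 0.44  0.018] 0.268
mid [0.566 0.293 0.018] [0.378 0.288 0.018] 0.189
small [0.56  0.238 0.018] [0.514 0.109 0.018] 0.137
```

View pics/crop0.png

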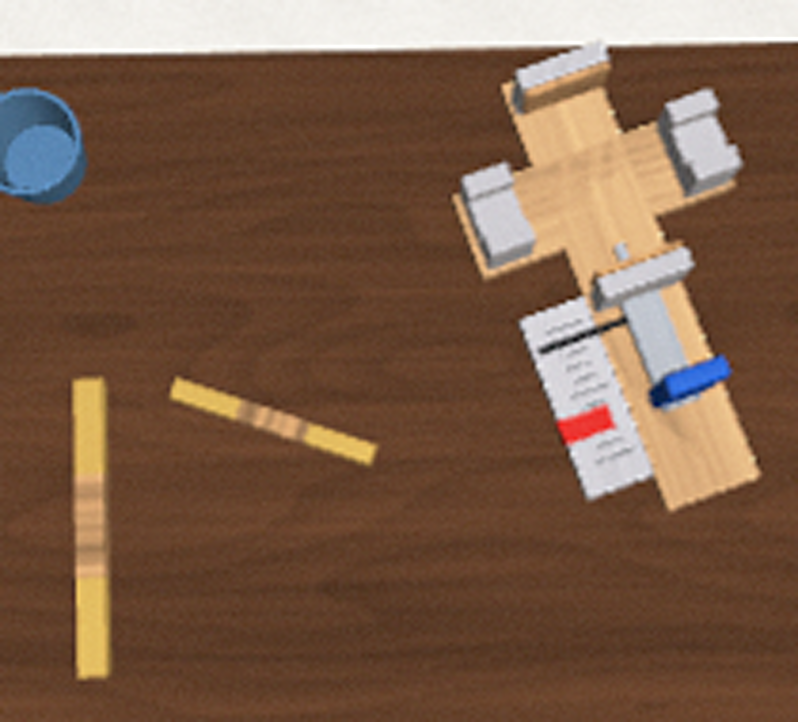

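The middle bar measures 189 mm, which confirms it is the rest bar. Crop positions: bar ends at (89,379) and (93,677), pointer tip (541,350), red mark about (587,424), handle top about (695,380). Now I fit the cradle pose.

```bash
cat >> h.py <<'E'
from scipy.optimize import least_squares
def fit(s,obj,pix,x0=(0.55,0,-0.3)):
    obj=np.array(obj,float)
    def W(p):
        c,q=np.cos(p[2]),np.sin(p[2]); return np.c_[p[0]+c*obj[:,0]-q*obj[:,1],p[1]+q*obj[:,0]+c*obj[:,1],obj[:,2]]
    r=least_squares(lambda p:(proj(s,W(p))-pix).ravel(),x0,loss='soft_l1',f_scale=1.)
    return r.x,(proj(s,W(r.x))-pix)
def cr2w(p,v):
    c,q=np.cos(p[2]),np.sin(p[2]); return np.array([p[0]+c*v[0]-q*v[1],p[1]+q*v[0]+c*v[1]])
E
python3 - <<'E'
from h import *
s=load('top0')
C=lambda a:np.array(a,float)/3.8+[165,125]
obj=[(-.09,.072,.0235),(-.145,0,.102),(.027,.085,.065),(.027,.055,.065),(-.027,.055,.065),(-.027,.085,.065),(.027,-.085,.065),(-.027,-.085,.065),(.079,-.03,.075),(-.079,-.03,.075)]
pix=C([(541,350),(692,380),(460,180),(505,163),(533,238),(490,265),(712,90),(741,158),(604,42),(692,268)])
p,r=fit(s,obj,pix,(.6,-.05,.3));print(p,np.degrees(p[2]));print((r*3.8).round(1).tolist())
print('mark',ray(s,C([587,424]),.012)); 
b=[ray(s,C(q),z) for q,z in [((89,379),.018),((93,677),.018)]];print(b,(b[0]+b[1])/2)
m=ray(s,C([587,424]),.012)
d=m[:2]-p[:2];print('mark in cradle',np.cos(p[2])*d[0]+np.sin(p[2])*d[1],-np.sin(p[2])*d[0]+np.cos(p[2])*d[1])
t=ray(s,C([541,350]),.0235)[:2]-p[:2];print('ptr x',np.cos(p[2])*t[0]+np.sin(p[2])*t[1])
for n,q in [('pot',(624,372)),('caddy',(638,230)),('cup',(241,230))]: print(n,ray(s,np.array(q)/1.4,.05))
st=robot.get_state();print(proj(s,[st['tcp_pos']])*1.4)
R=cv2.Rodrigues(s['rvec'])[0];print('cam',-R.T@np.ravel(s['tvec']))
E
```

```text
[ 0.68750534 -0.03974121  0.32951797] 18.87998884176499
[[-1.6, 2.1], [2.4, -2.0], [0.6, -1.6], [-0.2, -0.2], [1.5, 2.7], [0.0, -8.5], [-2.2, 0.5], [0.0, 9.4], [-1.8, -1.7], [0.9, 0.6]]
mark [ 0.53275902 -0.03124757  0.012     ]
[array([0.56708312, 0.29338846, 0.018     ]), array([0.37715602, 0.28732548, 0.018     ])] [0.47211957 0.29035697 0.018     ]
mark in cradle -0.14367229003324358 0.05811055672390428
ptr x -0.089074827480985
pot [ 0.45586822 -0.32005691  0.05      ]
caddy [ 0.7007776  -0.36483962  0.05      ]
cup [0.71358104 0.32937485 0.05      ]
[[ 51.2752521  539.14586345]]
cam [0.4272294  0.08246731 1.06040018]
```

```bash
cat >> h.py <<'E'
def plan(pos,yaw,n):
    "yaw: world heading of tool y, deg; prints n equal rows in the tool frame"
    st=robot.get_state();p=st['tcp_pos'].copy();R=st['eef_rot'].copy()
    y0=np.degrees(np.arctan2(R[1,1],R[0,1]));dy=(yaw-y0+90)%180-90;tw=-dy/n
    step=(np.array(pos)-p)/n
    print('now',p.round(4),'yaw',round(y0,2),'w',round(st['gripper_width'],4),'F',st['wrist_force'].round(1),'t',round(st['clock'],2))
    rows=[]
    for i in range(n):
        o=R.T@step; rows.append('{"offset":[%.4f,%.4f,%.4f],"twist":%.2f}'%(*o,tw))
        R=R@cv2.Rodrigues(np.array([0,0,np.radians(tw)]))[0]
    print('['+',\n'.join(rows)+']')
E
python3 -c "
from h import *
plan((.472,.2904,.12),91.8,8)"
```

```text
now [0.2486 0.5179 0.2379] yaw 64.34 w 0.0882 F [-0.6  0.2  0.8] t 0.1
[{"offset":[-0.0375,-0.0135,0.0147],"twist":-3.43},
{"offset":[-0.0366,-0.0157,0.0147],"twist":-3.43},
{"offset":[-0.0356,-0.0179,0.0147],"twist":-3.43},
{"offset":[-0.0345,-0.0200,0.0147],"twist":-3.43},
{"offset":[-0.0332,-0.0220,0.0147],"twist":-3.43},
{"offset":[-0.0318,-0.0240,0.0147],"twist":-3.43},
{"offset":[-0.0303,-0.0258,0.0147],"twist":-3.43},
{"offset":[-0.0287,-0.0276,0.0147],"twist":-3.43}]
```

{"fn": "send_rows", "kwargs": {"increments": [{"offset": [-0.0375,-0.0135,0.0147],"twist": -3.4},{"offset": [-0.0366,-0.0157,0.0147],"twist": -3.4},{"offset": [-0.0356,-0.0179,0.0147],"twist": -3.4},{"offset": [-0.0345,-0.02,0.0147],"twist": -3.4},{"offset": [-0.0332,-0.022,0.0147],"twist": -3.4},{"offset": [-0.0318,-0.024,0.0147],"twist": -3.4},{"offset": [-0.0303,-0.0258,0.0147],"twist": -3.4},{"offset": [-0.0287,-0.0276,0.0147],"twist": -3.4},{"offset": [0,0,0],"twist": 0}], "claw": 1}}

```text
clock: 1.23
tcp_pos: [0.4774, 0.2845, 0.1137]
eef_rot: [[-0.999, -0.045, -0.005], [-0.045, 0.999, -0.002], [0.005, -0.002, -1.0]]
wrist_force: [0.2, 0.9, 0.9]
gripper_width: 0.0881
```

```bash
python3 -c "
from h import *
s=snap('wrist','w1',scale=1.4)
plan((.472,.2904,.05),91.8,5)
print(proj(s,[(.567,.2934,.018),(.377,.2873,.018)])*1.4)"
```

```text
now [0.4766 0.2856 0.1142] yaw 92.61 w 0.0881 F [-0.3 -0.3  0.4] t 1.27
[{"offset":[0.0008,0.0010,0.0128],"twist":0.16},
{"offset":[0.0008,0.0010,0.0128],"twist":0.16},
{"offset":[0.0008,0.0010,0.0128],"twist":0.16},
{"offset":[0.0008,0.0010,0.0128],"twist":0.16},
{"offset":[0.0008,0.0010,0.0128],"twist":0.16}]
[[400.84031946 443.61196677]
 [408.12602452  98.22918922]]
```

View pics/w1.png

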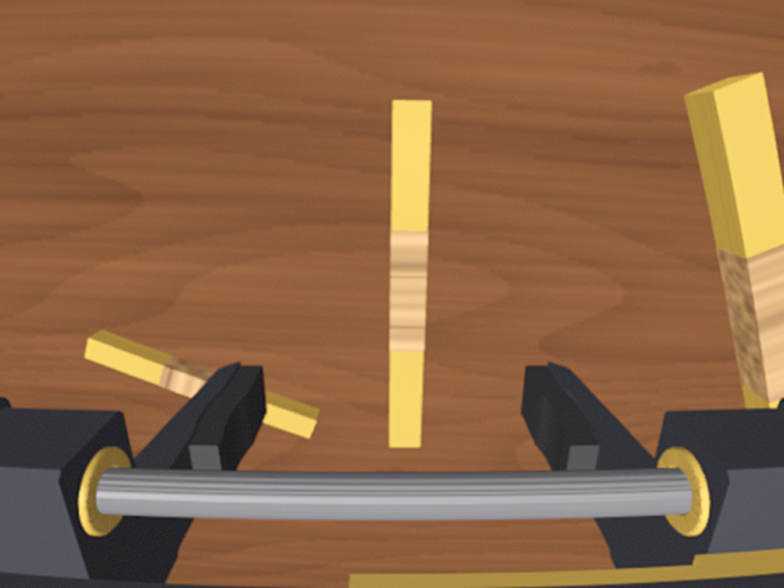

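The wrist view shows the middle bar with ends at (412,100) and (405,447), within 4 px of my prediction. The small bar lies under the left finger's side and the large bar is well to the right.

```bash
python3 -c "
from h import *
s=load('w1')
a=ray(s,np.array((405,447))/1.4,.018);b=ray(s,np.array((412,100))/1.4,.018)
print(a,b,(a+b)/2,np.linalg.norm(a-b),np.degrees(np.arctan2(a[1]-b[1],a[0]-b[0])))
m=ray(s,np.array((408.5,291))/1.4,.018);print(m)
plan((*((a+b)/2)[:2],.05),91.8,4)"
```

```text
[0.56926604 0.29598834 0.018     ] [0.3777075  0.28917179 0.018     ] [0.47348677 0.29258006 0.018     ] 0.19167977494451457 2.037993113125977
[0.47229189 0.29265194 0.018     ]
now [0.4766 0.2856 0.1142] yaw 92.61 w 0.0881 F [-0.3 -0.3  0.4] t 1.27
[{"offset":[0.0006,0.0018,0.0161],"twist":0.20},
{"offset":[0.0006,0.0018,0.0161],"twist":0.20},
{"offset":[0.0006,0.0018,0.0161],"twist":0.20},
{"offset":[0.0006,0.0018,0.0161],"twist":0.20}]
```

{"fn": "send_rows", "kwargs": {"increments": [{"offset": [0.001,0.0017,0.016],"twist": 0.2},{"offset": [0.001,0.0017,0.016],"twist": 0.2},{"offset": [0.001,0.0017,0.016],"twist": 0.2},{"offset": [0.001,0.0017,0.016],"twist": 0.2},{"offset": [0,0,0.014],"twist": 0},{"offset": [0,0,0.014],"twist": 0},{"offset": [0,0,0.007],"twist": 0},{"offset": [0,0,0],"twist": 0}]}}

```text
clock: 2.28
tcp_pos: [0.4682, 0.2953, 0.0077]
eef_rot: [[-0.999, -0.034, -0.007], [-0.034, 0.999, -0.002], [0.007, -0.001, -1.0]]
wrist_force: [-0.8, -0.6, 0.8]
gripper_width: 0.0881
```

{"fn": "send_rows", "kwargs": {"increments": [{"offset": [-0.004,-0.003,0.003],"twist": 0},{"offset": [0,0,0.001],"twist": 0},{"offset": [0,0,0],"twist": 0}]}}

```text
clock: 2.65
tcp_pos: [0.474, 0.2924, 0.0047]
eef_rot: [[-0.999, -0.033, -0.005], [-0.033, 0.999, -0.001], [0.005, -0.001, -1.0]]
wrist_force: [0.2, 0.0, -0.2]
gripper_width: 0.0882
```

{"fn": "send_rows", "kwargs": {"increments": [{"offset": [0,0,0],"twist": 0},{"offset": [0,0,0],"twist": 0},{"offset": [0,0,0],"twist": 0},{"offset": [0,0,0],"twist": 0},{"offset": [0,0,0],"twist": 0},{"offset": [0,0,0],"twist": 0}], "claw": 0}}

```text
clock: 3.4
tcp_pos: [0.4742, 0.2926, 0.0053]
eef_rot: [[-0.999, -0.034, -0.004], [-0.034, 0.999, -0.0], [0.004, -0.0, -1.0]]
wrist_force: [0.5, 0.5, -1.1]
gripper_width: 0.0301
```

{"fn": "send_rows", "kwargs": {"increments": [{"offset": [0,0,0],"twist": 0},{"offset": [0,0,0],"twist": 0},{"offset": [0,0,0],"twist": 0},{"offset": [0,0,0],"twist": 0}]}}

```text
clock: 3.9
tcp_pos: [0.4742, 0.2925, 0.0053]
eef_rot: [[-0.999, -0.034, -0.004], [-0.034, 0.999, -0.001], [0.004, -0.0, -1.0]]
wrist_force: [-0.3, -0.7, -0.2]
gripper_width: 0.0177
```

{"fn": "send_rows", "kwargs": {"increments": [{"offset": [0,0,-0.02],"twist": 0},{"offset": [0,0,-0.03],"twist": 0},{"offset": [0,0,-0.04],"twist": 0},{"offset": [0,0,-0.03],"twist": 0},{"offset": [0,0,0],"twist": 0}]}}

```text
clock: 4.53
tcp_pos: [0.4732, 0.2924, 0.1311]
eef_rot: [[-0.999, -0.034, -0.006], [-0.034, 0.999, -0.001], [0.006, -0.001, -1.0]]
wrist_force: [-0.5, -0.5, -3.6]
gripper_width: 0.0176
```

```bash
python3 -c "
from h import *
plan((.65,-.03,.15),18.9,10)"
```

```text
now [0.4732 0.2924 0.1311] yaw 91.93 w 0.0176 F [-0.5 -0.5 -3.6] t 4.53
[{"offset":[-0.0166,-0.0328,-0.0020],"twist":7.30},
{"offset":[-0.0206,-0.0304,-0.0020],"twist":7.30},
{"offset":[-0.0243,-0.0276,-0.0020],"twist":7.30},
{"offset":[-0.0276,-0.0243,-0.0020],"twist":7.30},
{"offset":[-0.0305,-0.0206,-0.0020],"twist":7.30},
{"offset":[-0.0328,-0.0165,-0.0020],"twist":7.30},
{"offset":[-0.0347,-0.0122,-0.0020],"twist":7.30},
{"offset":[-0.0359,-0.0077,-0.0020],"twist":7.30},
{"offset":[-0.0366,-0.0031,-0.0020],"twist":7.30},
{"offset":[-0.0367,0.0016,-0.0020],"twist":7.30}]
```

{"fn": "send_rows", "kwargs": {"increments": [{"offset": [-0.0166,-0.0328,-0.002],"twist": 7.3},{"offset": [-0.0206,-0.0304,-0.002],"twist": 7.3},{"offset": [-0.0243,-0.0276,-0.002],"twist": 7.3},{"offset": [-0.0276,-0.0243,-0.002],"twist": 7.3},{"offset": [-0.0305,-0.0206,-0.002],"twist": 7.3},{"offset": [-0.0328,-0.0165,-0.002],"twist": 7.3},{"offset": [-0.0347,-0.0122,-0.002],"twist": 7.3},{"offset": [-0.0359,-0.0077,-0.002],"twist": 7.3},{"offset": [-0.0366,-0.0031,-0.002],"twist": 7.3},{"offset": [-0.0367,0.0016,-0.002],"twist": 7.3}]}}

```text
clock: 5.78
tcp_pos: [0.6384, -0.0397, 0.1344]
eef_rot: [[-0.289, 0.957, -0.029], [0.957, 0.29, 0.002], [0.01, -0.027, -1.0]]
wrist_force: [0.7, 0.7, -4.0]
gripper_width: 0.0178
```

{"fn": "send_rows", "kwargs": {"increments": [{"offset": [0,0,0],"twist": 0}]}}

```text
clock: 5.9
tcp_pos: [0.6384, -0.0422, 0.1328]
eef_rot: [[-0.286, 0.958, -0.03], [0.958, 0.286, 0.001], [0.01, -0.028, -1.0]]
wrist_force: [-1.0, 0.9, -3.3]
gripper_width: 0.0178
```

```bash
python3 -c "
from h import *
s=snap('wrist','w2',scale=1.4)
plan((.6875,-.0397,.15),18.9,4)"
```

```text
now [ 0.6374 -0.0406  0.1323] yaw 16.75 w 0.0176 F [-0.1  0.7 -3.5] t 5.95
[{"offset":[-0.0033,0.0119,-0.0048],"twist":-0.54},
{"offset":[-0.0034,0.0119,-0.0048],"twist":-0.54},
{"offset":[-0.0036,0.0119,-0.0048],"twist":-0.54},
{"offset":[-0.0037,0.0118,-0.0048],"twist":-0.54}]
```

View pics/w2.png

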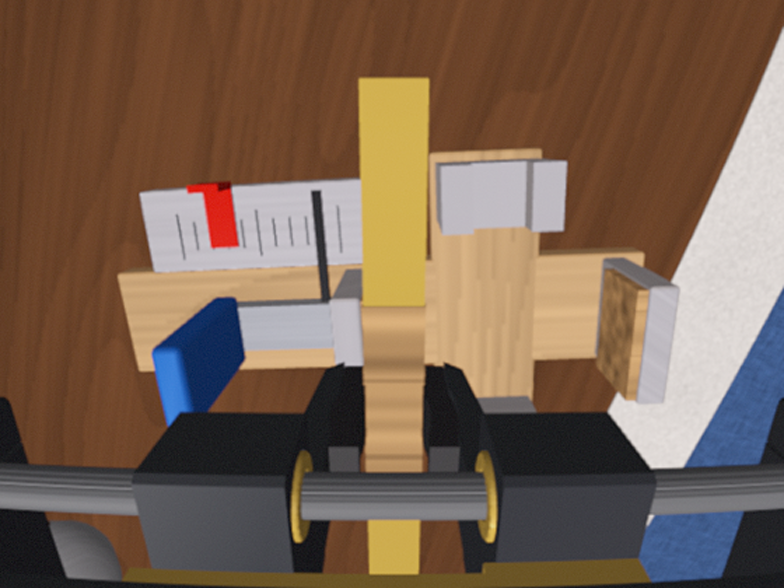

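The wrist view shows the pointer tip at (316,191), the red mark at about (220,215), the +y rest at (437–565,160–234), and the fixed jaw's top outer corners at (677,288) and (663,402). The bar is held level across the view. I refit the cradle from here.

```bash
python3 -c "
from h import *
s=load('w2')
obj=[(-.09,.072,.0235),(.027,.085,.065),(.027,.055,.065),(.079,.03,.075),(.079,-.03,.075)]
pix=np.array([(316,191),(565,160),(564,231),(677,288),(663,402)])/1.4
p,r=fit(s,obj,pix,(.6875,-.04,.33));print(p,np.degrees(p[2]));print((r*1.4).round(1).tolist())
c,q=np.cos(p[2]),np.sin(p[2])
def inv(w): d=w[:2]-p[:2]; return c*d[0]+q*d[1],-q*d[0]+c*d[1]
for uv in [(222,218),(207,190),(235,190),(210,246),(238,246)]: print('mark',inv(ray(s,np.array(uv)/1.4,.018)))
print('ptr',inv(ray(s,np.array((316,191))/1.4,.0235)))
st=robot.get_state();R=st['eef_rot'];bc=st['tcp_pos']+R[:,2]*-0.004;print('barc',bc,'bar len dir',R[:,0])
# bar far end centre top
print('bar far end', ray(s,np.array((394,78))/1.4,bc[2]+.009), ray(s,np.array((394,305))/1.4,bc[2]+.009))
h=[(-.138,.02,.102),(-.152,.02,.102),(-.152,-.02,.102),(-.138,-.02,.102),(-.027,.055,.065),(-.027,.085,.065)]
W=[(*cr2w(p,v),v[2]) for v in h];print('handle corners',(proj(s,W)*1.4).round().tolist())
"
```

```text
[ 0.68904437 -0.03981877  0.33037904] 18.92932458399651
[[0.2, 0.5], [0.6, 0.9], [-2.1, -1.5], [2.7, -2.2], [-1.2, 2.0]]
mark (np.float64(-0.144966548034826), np.float64(0.0594462551791078))
mark (np.float64(-0.1512566527476292), np.float64(0.0750951046153176))
mark (np.float64(-0.13557139140745747), np.float64(0.074329146173645))
mark (np.float64(-0.15419288221111588), np.float64(0.04400174916146082))
mark (np.float64(-0.13798297630559958), np.float64(0.04335899786311394))
ptr (np.float64(-0.09009591595149462), np.float64(0.07226630476309456))
barc [ 0.63748933 -0.04065974  0.13630411] bar len dir [-0.28778181  0.95762615  0.01156625]
bar far end [0.61122185 0.051001   0.14530411] [ 0.62913261 -0.00885336  0.14530411]
handle corners [[178.0, 343.0], [147.0, 344.0], [165.0, 427.0], [195.0, 427.0], [442.0, 233.0], [441.0, 165.0]]
```

```bash
python3 -c "
from h import *
plan((.689,-.040,.11),18.9,6)"
```

```text
now [ 0.6374 -0.0406  0.1323] yaw 16.75 w 0.0176 F [-0.1  0.7 -3.5] t 5.95
[{"offset":[-0.0024,0.0084,0.0034],"twist":-0.36},
{"offset":[-0.0025,0.0084,0.0034],"twist":-0.36},
{"offset":[-0.0025,0.0083,0.0034],"twist":-0.36},
{"offset":[-0.0026,0.0083,0.0034],"twist":-0.36},
{"offset":[-0.0026,0.0083,0.0034],"twist":-0.36},
{"offset":[-0.0027,0.0083,0.0034],"twist":-0.36}]
```

{"fn": "send_rows", "kwargs": {"increments": [{"offset": [-0.0025,0.0084,0.0034],"twist": -0.4},{"offset": [-0.0025,0.0084,0.0034],"twist": -0.4},{"offset": [-0.0025,0.0084,0.0034],"twist": -0.4},{"offset": [-0.0025,0.0084,0.0034],"twist": -0.4},{"offset": [-0.0025,0.0084,0.0034],"twist": -0.4},{"offset": [-0.0025,0.0084,0.0034],"twist": -0.4},{"offset": [0,0,0],"twist": 0}]}}

```text
clock: 6.82
tcp_pos: [0.6911, -0.035, 0.1061]
eef_rot: [[-0.336, 0.941, -0.035], [0.942, 0.337, 0.004], [0.016, -0.032, -0.999]]
wrist_force: [-0.7, 1.1, -3.5]
gripper_width: 0.0179
```

```bash
python3 -c "
from h import *
plan((.689,-.040,.075),18.9,4)
print(robot.get_state()['eef_rot'].round(4))"
```

```text
now [ 0.6911 -0.035   0.1061] yaw 19.69 w 0.0179 F [-0.7  1.1 -3.5] t 6.83
[{"offset":[-0.0011,-0.0007,0.0078],"twist":0.20},
{"offset":[-0.0011,-0.0007,0.0078],"twist":0.20},
{"offset":[-0.0011,-0.0007,0.0078],"twist":0.20},
{"offset":[-0.0011,-0.0007,0.0078],"twist":0.20}]
[[-0.3364  0.941  -0.0354]
 [ 0.9416  0.3368  0.0041]
 [ 0.0158 -0.032  -0.9994]]
```

{"fn": "send_rows", "kwargs": {"increments": [{"offset": [-0.0011,-0.0007,0.008],"twist": 0.2},{"offset": [-0.0011,-0.0007,0.008],"twist": 0.2},{"offset": [-0.0011,-0.0007,0.008],"twist": 0.2},{"offset": [-0.0011,-0.0007,0.006],"twist": 0.2},{"offset": [0,0,0],"twist": 0},{"offset": [0,0,0],"twist": 0}]}}

```text
clock: 7.58
tcp_pos: [0.6877, -0.0406, 0.0736]
eef_rot: [[-0.322, 0.946, -0.037], [0.947, 0.322, 0.004], [0.016, -0.034, -0.999]]
wrist_force: [-0.4, 0.3, -2.1]
gripper_width: 0.0174
```

```bash
python3 -c "
from h import *
s=snap('wrist','w3',scale=1.4)
plan((.689,-.040,.058),18.9,4)
print(robot.get_state()['eef_rot'].round(4))"
```

```text
now [ 0.6877 -0.0406  0.0737] yaw 18.8 w 0.0179 F [-0.4 -0.8 -2.9] t 7.62
[{"offset":[-0.0000,0.0005,0.0039],"twist":-0.03},
{"offset":[-0.0000,0.0005,0.0039],"twist":-0.03},
{"offset":[-0.0000,0.0005,0.0039],"twist":-0.03},
{"offset":[-0.0000,0.0005,0.0039],"twist":-0.03}]
[[-0.3217  0.9461 -0.0369]
 [ 0.9467  0.322   0.0043]
 [ 0.0159 -0.0336 -0.9993]]
```

View pics/w3.png

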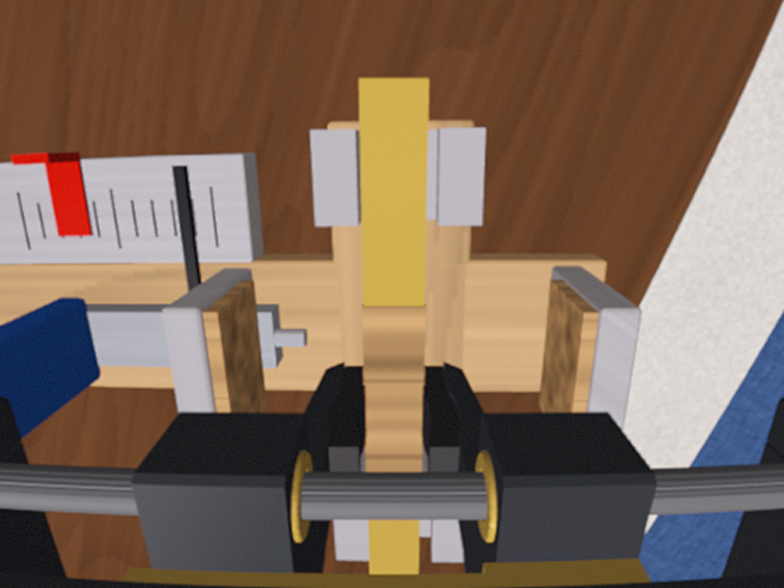

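The bar (centre column 394) lies over the notch (edges 358 to 438, centre 398). It needs about 1.5 mm toward +x, which agrees with the pose estimate. I descend now.

{"fn": "send_rows", "kwargs": {"increments": [{"offset": [0,0.0006,0.004],"twist": 0},{"offset": [0,0.0006,0.004],"twist": 0},{"offset": [0,0.0005,0.004],"twist": 0},{"offset": [0,0.0003,0.002],"twist": 0},{"offset": [0,0,0],"twist": 0},{"offset": [0,0,0],"twist": 0}]}}

```text
clock: 8.38
tcp_pos: [0.6895, -0.0397, 0.0591]
eef_rot: [[-0.322, 0.946, -0.036], [0.947, 0.322, 0.004], [0.015, -0.033, -0.999]]
wrist_force: [0.8, -0.8, -2.9]
gripper_width: 0.0174
```

```bash
python3 -c "
from h import *
plan((.689,-.040,.0565),18.9,2)"
```

```text
now [ 0.6895 -0.0397  0.0591] yaw 18.81 w 0.0174 F [ 0.8 -0.8 -2.9] t 8.38
[{"offset":[-0.0001,-0.0003,0.0013],"twist":-0.04},
{"offset":[-0.0001,-0.0003,0.0013],"twist":-0.04}]
```

{"fn": "send_rows", "kwargs": {"increments": [{"offset": [0,0,0.0012],"twist": 0},{"offset": [0,0,0.001],"twist": 0},{"offset": [0,0,0],"twist": 0}]}}

```text
clock: 8.75
tcp_pos: [0.6898, -0.0397, 0.0573]
eef_rot: [[-0.322, 0.946, -0.035], [0.947, 0.322, 0.004], [0.015, -0.032, -0.999]]
wrist_force: [-0.1, 0.9, -3.0]
gripper_width: 0.0179
```

{"fn": "send_rows", "kwargs": {"increments": [{"offset": [0,0,0.0008],"twist": 0},{"offset": [0,0,0],"twist": 0}]}}

```text
clock: 9.0
tcp_pos: [0.6899, -0.0397, 0.0569]
eef_rot: [[-0.322, 0.946, -0.035], [0.947, 0.322, 0.004], [0.015, -0.032, -0.999]]
wrist_force: [-0.9, 1.1, -2.6]
gripper_width: 0.018
```

{"fn": "send_rows", "kwargs": {"increments": [{"offset": [0,0,0],"twist": 0},{"offset": [0,0,0],"twist": 0},{"offset": [0,0,0],"twist": 0},{"offset": [0,0,0],"twist": 0},{"offset": [0,0,0],"twist": 0}], "claw": 0.5}}

```text
clock: 9.62
tcp_pos: [0.6914, -0.0401, 0.0587]
eef_rot: [[-0.322, 0.946, -0.031], [0.947, 0.322, 0.003], [0.013, -0.029, -1.0]]
wrist_force: [0.0, 0.1, 0.3]
gripper_width: 0.044
```

{"fn": "send_rows", "kwargs": {"increments": [{"offset": [0,0,-0.015],"twist": 0},{"offset": [0,0,-0.025],"twist": 0},{"offset": [0,0,-0.03],"twist": 0},{"offset": [0,0,-0.02],"twist": 0},{"offset": [0,0,0],"twist": 0},{"offset": [0,0,0],"twist": 0}]}}

```text
clock: 10.38
tcp_pos: [0.6945, -0.0404, 0.1541]
eef_rot: [[-0.322, 0.946, -0.03], [0.947, 0.322, 0.003], [0.012, -0.028, -1.0]]
wrist_force: [-0.1, 0.1, -1.1]
gripper_width: 0.0441
```

```bash
python3 -c "
from h import *
s=snap('wrist','w4',scale=1.4)
p=(.689,-.0398,.3303)
W=[(*cr2w(p,v),v[2]) for v in [(-.009,.095,.069),(.009,.095,.069),(0,.033,.069)]];print((proj(s,W)*1.4).round().tolist())
plan((*cr2w(p,(-.145,0)),.135),18.9,8)
print(robot.get_state()['eef_rot'].round(4))"
```

```text
[[367.0, 106.0], [406.0, 105.0], [387.0, 240.0]]
now [ 0.6946 -0.0404  0.1541] yaw 18.8 w 0.0441 F [ 0.3  0.3 -0.1] t 10.43
[{"offset":[0.0002,-0.0187,0.0029],"twist":-0.01},
{"offset":[0.0002,-0.0187,0.0029],"twist":-0.01},
{"offset":[0.0002,-0.0187,0.0029],"twist":-0.01},
{"offset":[0.0002,-0.0187,0.0029],"twist":-0.01},
{"offset":[0.0002,-0.0187,0.0029],"twist":-0.01},
{"offset":[0.0002,-0.0187,0.0029],"twist":-0.01},
{"offset":[0.0003,-0.0187,0.0029],"twist":-0.01},
{"offset":[0.0003,-0.0187,0.0029],"twist":-0.01}]
[[-0.322   0.9463 -0.0303]
 [ 0.9467  0.3222  0.0029]
 [ 0.0125 -0.0278 -0.9995]]
```

View pics/w4.png

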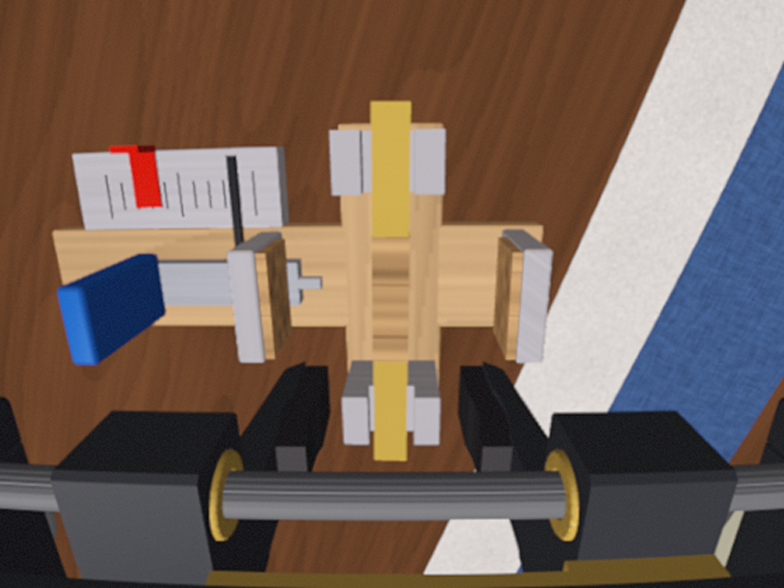

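The bar lies in both notches: columns 371–411 on the far rest and 373–407 on the near one, about 2 mm off centre, with its width matching the seated height. Next is the handle. Its top is near (75,320) in this view.

{"fn": "send_rows", "kwargs": {"increments": [{"offset": [0,-0.0187,0.002],"twist": 0},{"offset": [0,-0.0187,0.002],"twist": 0},{"offset": [0,-0.0187,0.002],"twist": 0},{"offset": [0,-0.0187,0.002],"twist": 0},{"offset": [0,-0.0187,0.002],"twist": 0},{"offset": [0,-0.0187,0.002],"twist": 0},{"offset": [0,-0.0187,0.002],"twist": 0},{"offset": [0,-0.015,0.002],"twist": 0},{"offset": [0,0,0],"twist": 0},{"offset": [0,0,0],"twist": 0}]}}

```text
clock: 11.68
tcp_pos: [0.5448, -0.0863, 0.1294]
eef_rot: [[-0.321, 0.946, -0.05], [0.947, 0.322, 0.009], [0.025, -0.045, -0.999]]
wrist_force: [0.0, -0.0, 0.1]
gripper_width: 0.0439
```

```bash
python3 -c "
from h import *
s=snap('wrist','w5',scale=1.4)
p=(.689,-.0398,.3303)
print(cr2w(p,(-.145,0)))
W=[(*cr2w(p,v),v[2]) for v in [(-.138,.02,.102),(-.152,.02,.102),(-.138,-.02,.102),(-.152,-.02,.102)]];print((proj(s,W)*1.4).round().tolist())
plan((*cr2w(p,(-.145,0)),.07),18.9,5)
print(robot.get_state()['eef_rot'].round(4))"
```

```text
[ 0.55183796 -0.08682739]
[[431.0, 316.0], [395.0, 315.0], [429.0, 408.0], [395.0, 407.0]]
now [ 0.5448 -0.0863  0.1294] yaw 18.83 w 0.0442 F [ 0.8 -0.8 -0.3] t 11.72
[{"offset":[-0.0009,0.0018,0.0118],"twist":-0.01},
{"offset":[-0.0009,0.0018,0.0118],"twist":-0.01},
{"offset":[-0.0009,0.0018,0.0118],"twist":-0.01},
{"offset":[-0.0009,0.0018,0.0118],"twist":-0.01},
{"offset":[-0.0009,0.0018,0.0118],"twist":-0.01}]
[[-0.3216  0.9455 -0.0505]
 [ 0.9465  0.3224  0.0095]
 [ 0.0252 -0.0447 -0.9987]]
```

View pics/w5.png

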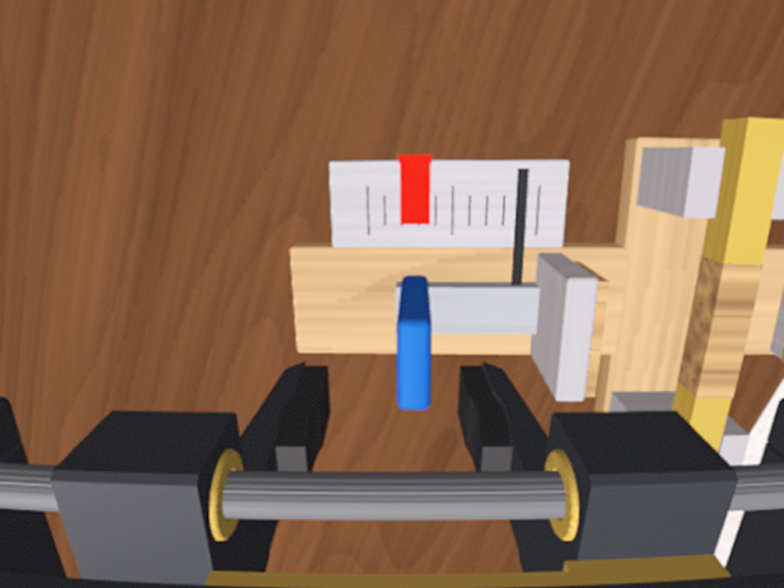

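The handle top spans columns 398–431, as predicted, with the fingers straddling it. The mark is at (415,190) and the pointer at (521,170). Going down.

{"fn": "send_rows", "kwargs": {"increments": [{"offset": [-0.0005,0.0018,0.011],"twist": 0},{"offset": [-0.0005,0.0018,0.012],"twist": 0},{"offset": [-0.0005,0.0018,0.012],"twist": 0},{"offset": [-0.0005,0.0016,0.012],"twist": 0},{"offset": [0,0.0014,0.011],"twist": 0},{"offset": [0,0,0],"twist": 0}]}}

```text
clock: 12.48
tcp_pos: [0.5509, -0.084, 0.0653]
eef_rot: [[-0.322, 0.945, -0.052], [0.946, 0.323, 0.01], [0.027, -0.046, -0.999]]
wrist_force: [1.1, 0.6, -0.1]
gripper_width: 0.0441
```

{"fn": "send_rows", "kwargs": {"increments": [{"offset": [0,0,0],"twist": 0},{"offset": [0,0,0],"twist": 0},{"offset": [0,0,0],"twist": 0},{"offset": [0,0,0],"twist": 0},{"offset": [0,0,0],"twist": 0},{"offset": [0,0,0],"twist": 0}], "claw": 0}}

```text
clock: 13.22
tcp_pos: [0.5508, -0.0846, 0.0663]
eef_rot: [[-0.322, 0.945, -0.052], [0.946, 0.323, 0.009], [0.026, -0.046, -0.999]]
wrist_force: [-1.7, -0.9, -1.1]
gripper_width: 0.0138
```

```bash
python3 -c "
from h import *
s=load('w5');p=(.689,-.0398,.3303)
c,q=np.cos(p[2]),np.sin(p[2])
def inv(w): d=w[:2]-p[:2]; return (c*d[0]+q*d[1]).round(4),(-q*d[0]+c*d[1]).round(4)
for uv in [(401,223),(429,223),(400,163),(432,163),(415,190)]: print('mark',inv(ray(s,np.array(uv)/1.4,.018)))
print('ptr',inv(ray(s,np.array((522,170))/1.4,.0235)))
st=robot.get_state();print('tcp in cradle',inv(st['tcp_pos']),st['tcp_pos'],st['gripper_width'],st['wrist_force'],st['eef_rot'].round(3))
"
```

```text
mark (np.float64(-0.1521), np.float64(0.0435))
mark (np.float64(-0.137), np.float64(0.0436))
mark (np.float64(-0.1527), np.float64(0.075))
mark (np.float64(-0.136), np.float64(0.075))
mark (np.float64(-0.1447), np.float64(0.0611))
ptr (np.float64(-0.0902), np.float64(0.072))
tcp in cradle (np.float64(-0.1452), np.float64(0.0025)) [ 0.55083456 -0.08456746  0.06627678] 0.013796060182032067 [-1.66285045 -0.85944853 -1.11145479] [[-0.322  0.945 -0.052]
 [ 0.946  0.323  0.009]
 [ 0.026 -0.046 -0.999]]
```

{"fn": "send_rows", "kwargs": {"increments": [{"offset": [0,-0.006,0.0003],"twist": 0},{"offset": [0,-0.008,0.0004],"twist": 0},{"offset": [0,-0.008,0.0004],"twist": 0},{"offset": [0,-0.008,0.0004],"twist": 0},{"offset": [0,-0.008,0.0004],"twist": 0},{"offset": [0,-0.006,0.0003],"twist": 0},{"offset": [0,0,0],"twist": 0}]}}

```text
clock: 14.1
tcp_pos: [0.5201, -0.0955, 0.0662]
eef_rot: [[-0.322, 0.947, -0.021], [0.947, 0.322, 0.014], [0.02, -0.016, -1.0]]
wrist_force: [7.9, 1.4, -5.8]
gripper_width: 0.0138
```

```bash
cat > st.py <<'E'
from h import *
p=(.689,-.0398,.3303)
c,q=np.cos(p[2]),np.sin(p[2])
def inv(w): d=w[:2]-p[:2]; return (c*d[0]+q*d[1]).round(4),(-q*d[0]+c*d[1]).round(4)
st=robot.get_state();print('tcp in cradle',inv(st['tcp_pos']),st['tcp_pos'],st['gripper_width'],st['wrist_force'],st['eef_rot'].round(3).tolist())
E
python3 st.py
```

```text
tcp in cradle (np.float64(-0.1779), np.float64(0.0021)) [ 0.52006979 -0.09548246  0.06615767] 0.013788097178653756 [ 7.94617409  1.36178051 -5.76348159] [[-0.322, 0.947, -0.021], [0.947, 0.322, 0.014], [0.02, -0.016, -1.0]]
```

{"fn": "send_rows", "kwargs": {"increments": [{"offset": [0,-0.008,0],"twist": 0},{"offset": [0,-0.008,0],"twist": 0},{"offset": [0,-0.007,0],"twist": 0},{"offset": [0,-0.004,0],"twist": 0}]}}

```text
clock: 14.6
tcp_pos: [0.5019, -0.102, 0.0662]
eef_rot: [[-0.322, 0.947, -0.001], [0.947, 0.322, 0.016], [0.015, 0.004, -1.0]]
wrist_force: [10.9, 3.4, -10.2]
gripper_width: 0.0135
```

```bash
python3 st.py
```

```text
tcp in cradle (np.float64(-0.1972), np.float64(0.0019)) [ 0.50188504 -0.1019742   0.0662148 ] 0.013501542456563709 [ 10.91423672   3.42376506 -10.16093107] [[-0.322, 0.947, -0.001], [0.947, 0.322, 0.016], [0.015, 0.004, -1.0]]
```

{"fn": "send_rows", "kwargs": {"increments": [{"offset": [0,-0.005,0.001],"twist": 0},{"offset": [0,-0.003,0.001],"twist": 0},{"offset": [0,-0.002,0],"twist": 0},{"offset": [0,-0.002,0],"twist": 0}]}}

```text
clock: 15.1
tcp_pos: [0.4991, -0.103, 0.0661]
eef_rot: [[-0.321, 0.947, 0.02], [0.947, 0.321, 0.018], [0.011, 0.024, -1.0]]
wrist_force: [11.4, 4.1, -8.3]
gripper_width: 0.0138
```

```bash
python3 st.py; python3 -c "
from h import *
snap('wrist','w6',scale=1.4)"; python3 st.py
```

```text
tcp in cradle (np.float64(-0.2001), np.float64(0.0018)) [ 0.49914114 -0.10304437  0.0661157 ] 0.013818504360302708 [11.41283131  4.1014963  -8.26376868] [[-0.321, 0.947, 0.02], [0.947, 0.321, 0.018], [0.011, 0.024, -1.0]]
tcp in cradle (np.float64(-0.2001), np.float64(0.0018)) [ 0.49911917 -0.10303739  0.06611493] 0.013918949936510314 [11.25351367  3.73201138 -9.75264525] [[-0.321, 0.947, 0.02], [0.947, 0.321, 0.018], [0.011, 0.025, -1.0]]
```

View pics/w6.png

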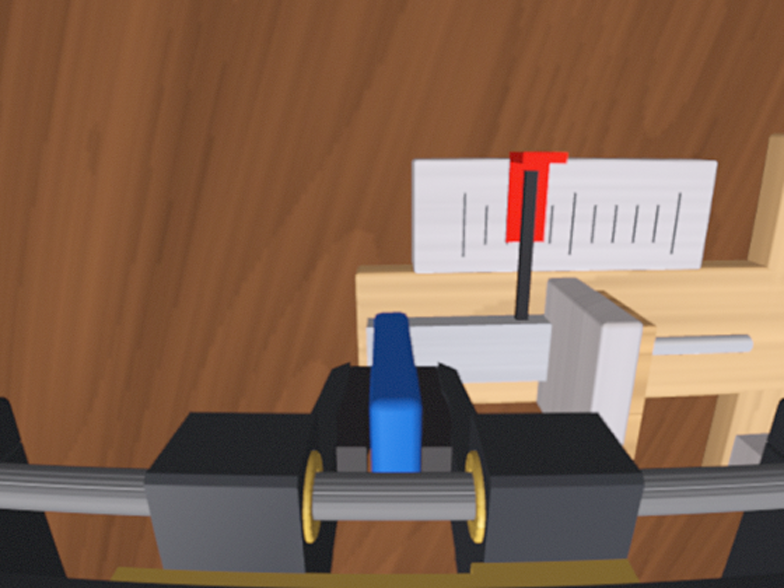

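The pointer tip (530,172) is centred in the red mark (columns 509–549), with the handle gripped. I hold for about 0.8 s using camera calls, which keep the arm's target, then check the bar in the last frames.

```bash
python3 st.py; python3 -c "
from h import *
for i in range(14): robot.snapshot('wrist')
snap('wrist','w7'); s=snap('top','top7')
a=load('w7')['image'][95:180,280:520]; b=load('side0')['image'][200:300,240:400]
t=snap('side','side7')['image'][190:300,240:400]
A=cv2.resize(s['image'][115:265,270:380],None,fx=3.6,fy=3.6,interpolation=2);B=cv2.resize(a,(396,140));C=cv2.resize(t,(396,272))
L=np.zeros((540,792,3),np.uint8);L[:540,:396]=A[:540,:396];L[:140,396:]=B;L[150:422,396:]=C
cv2.imwrite('pics/last.png',L[:,:,::-1])"; python3 st.py
```

```text
tcp in cradle (np.float64(-0.2001), np.float64(0.0018)) [ 0.49911917 -0.10303739  0.06611493] 0.013918949936510314 [11.25351367  3.73201138 -9.75264525] [[-0.321, 0.947, 0.02], [0.947, 0.321, 0.018], [0.011, 0.025, -1.0]]
tcp in cradle (np.float64(-0.2001), np.float64(0.0018)) [ 0.49911514 -0.10303445  0.06611341] 0.01372714359306826 [ 11.14082956   3.2461812  -10.31942977] [[-0.321, 0.947, 0.019], [0.947, 0.321, 0.018], [0.011, 0.024, -1.0]]
```

View pics/last.png

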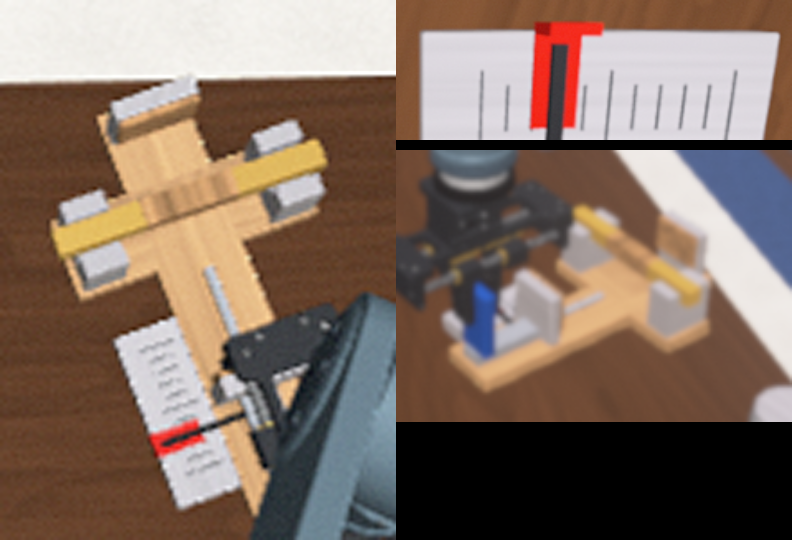

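The mosaic shows the bar down in both notches and centred (top view, left). The pointer is mid-mark (upper right), and the pose stayed steady over about 0.85 s. Handing in.

```bash
python3 -c "
from plant import robot
print(robot.finish_job())"; python3 st.py
```

```text
the job is handed in; nothing more can be done
None
the job is handed in; nothing more can be done
```

The cradle is ready for the teapot, and I handed the job in at about 16 s with the gripper still holding the blue handle. No verdict was reported.

- **Bar:** I laid the middle-sized bar (measured at 189–192 mm) across the rests and let go of it. In the last pictures it lies down in both notches, an estimated 2 mm off centre each way.
- **Jaw:** I pulled the jaw back about 55 mm, and the pointer stands within about 1 mm of the middle of the red mark. The pose held steady for about 0.85 s before hand-in, with a pull of about 11–12 N.
- **Teapot, caddy and cup:** I planned the moves to stay clear of them, but did not measure their positions again at the end.
- **Off-nominal:** the tool tilted by up to about 3° during the moves. At the end the wrist also read about 10 N downward. I left both as they were, since the hold was still.

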